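# Rebuild the sample cell on the microscope stage

### The job

Build up the sample cell on the round platen of the microscope stage, from the bottom: first the open chamber, then the sample post standing inside it, then the wide flat ring over the post onto the chamber's rim, then the narrower, thicker ring on top of that, and last the cap over the end of the post. Keep every part upright and centred on the one below, lower each one gently instead of dropping it, and leave the vial, the objective lens and the screwdriver where they are.

Things in the scene. Friction and masses are not known exactly. Their poses are not given: they have to be found in the camera images.
- stage: Microscope stage fixed to the bench (it does not move): black and grey slides, 84 x 84 mm, with two short micrometer stubs reaching 14 mm beyond two sides and, centred on top, a plain round aluminium platen 80 mm across. Origin at the centre of its underside on the bench; z up; the platen's flat top is 36 mm above the origin.
- chamber: Loose aluminium chamber, an open round cup standing upright: 64 mm outside diameter, 42 mm high, wall 6 mm (bore 52 mm), floor 6 mm thick. Origin at the centre of its underside, z up through the mouth. About 0.25 kg.
- post: Loose steel sample post standing upright: a round foot 42 mm across and 8 mm thick with a slim central stem 13 mm across; 94 mm high over all. Origin at the centre of the foot's underside, z up along the stem. About 0.12 kg. Its foot has 5 mm of play all round in the chamber; once standing in the chamber, the stem rises 58 mm above the chamber's rim.
- wide_ring: Loose steel ring lying flat, the wide flat one: 60 mm outside diameter, hole 28 mm, 16 mm thick. Origin at the centre of its underside, z up. About 0.12 kg. Seated, its underside is 42 mm above the chamber's underside.
- thick_ring: Loose aluminium ring lying flat, the narrower thick one: 46 mm outside diameter, hole 28 mm, 24 mm thick. Origin at the centre of its underside, z up. About 0.08 kg. Seated, its underside is 58 mm above the chamber's underside.
- cap: Loose dark steel cap, a round cup standing mouth down: 40 mm outside diameter, 36 mm high (a 1 mm dark boss on top), bore 28 mm and 30 mm deep, closed at the top. Origin at the centre of its lower (open) end, z up. About 0.06 kg. Seated, its lower end is 82 mm above the chamber's underside and the stem's top 18 mm are inside it.
- vial: Bystander, loose: small glass jar with a white lid, 32 mm across, 50 mm high, upright. Origin at the centre of its underside. Leave it alone.
- objective: Bystander, loose: brass objective lens standing on the bench, 30 mm across tapering to 14 mm, 40 mm high. Origin at the centre of its underside. Leave it alone.
- driver: Bystander, loose: screwdriver 160 mm long lying along its x axis. Origin at the middle of its length, on the bench. Leave it alone.
Mind the look-alikes: they are no part of the job. Leave any turquoise look-alike of the cap alone. There is more than one size of the stage; the job needs the smaller.

How it is judged:
On the way, in this order (a step that is already met when the one before it is completed fails the run):
1. the chamber stands upright on the platen (horizontal distance between chamber and stage below 0.01 m and z of chamber in the frame of stage between 0.032 and 0.04 m and angle between chamber's own z axis and vertical below 0.08 rad), for 0.2 s.
2. the post stands on the chamber's inner floor (horizontal distance between post and chamber below 0.01 m and z of post in the frame of chamber between 0.002 and 0.01 m and angle between post's own z axis and vertical below 0.08 rad), for 0.2 s.
3. the wide flat ring lies over the post on the chamber's rim (horizontal distance between wide_ring and chamber below 0.01 m and z of wide_ring in the frame of chamber between 0.038 and 0.046 m and angle between wide_ring's own z axis and vertical below 0.08 rad), for 0.2 s.
4. the thick ring lies on the wide ring (horizontal distance between thick_ring and chamber below 0.01 m and z of thick_ring in the frame of chamber between 0.054 and 0.062 m and angle between thick_ring's own z axis and vertical below 0.08 rad), for 0.2 s.
5. the cap covers the post's end and stands on the thick ring (horizontal distance between cap and chamber below 0.01 m and z of cap in the frame of chamber between 0.078 and 0.086 m and angle between cap's own z axis and vertical below 0.08 rad), for 0.2 s.
At the end, for the whole second after the job is handed in: Chamber on the platen, within 10 mm of its centre; post on the chamber floor, wide ring on its rim, then thick ring, then cap, each within 10 mm of the chamber axis, 4 mm of its seated height, 0.08 rad of upright; all released and at rest (all of step 1 and all of step 2 and all of step 3 and all of step 4 and all of step 5 and linear speed of each of chamber, post, wide_ring, thick_ring, cap below 0.02 m/s and contact force between the fingers and chamber below 0.3 N and contact force between the fingers and post below 0.3 N and contact force between the fingers and wide_ring below 0.3 N and contact force between the fingers and thick_ring below 0.3 N and contact force between the fingers and cap below 0.3 N); the robot touches nothing.
It fails at once if the vial, objective or screwdriver is knocked more than 25 mm from its place (distance of any of vial, objective, driver from where it was at the start of the episode above 0.025 m).
It fails at once if a part of the cell is dropped onto its seat: faster than 0.5 m/s within the last 30 mm above it ((horizontal distance between chamber and stage below 0.02 m and z of chamber in the frame of stage between 0.032 and 0.066 m and linear speed of chamber above 0.5 m/s) or (horizontal distance between post and chamber below 0.02 m and z of post in the frame of chamber between 0.002 and 0.036 m and linear speed of post above 0.5 m/s) or (horizontal distance between wide_ring and chamber below 0.02 m and z of wide_ring in the frame of chamber between 0.038 and 0.072 m and linear speed of wide_ring above 0.5 m/s) or (horizontal distance between thick_ring and chamber below 0.02 m and z of thick_ring in the frame of chamber between 0.054 and 0.088 m and linear speed of thick_ring above 0.5 m/s) or (horizontal distance between cap and chamber below 0.02 m and z of cap in the frame of chamber between 0.078 and 0.112 m and linear speed of cap above 0.5 m/s)).
It also fails if it takes over 122 s, if anything falls off the work surface, if the arm or the gripper's body presses on something with over 40 N, if the wrist force passes 120 N, or if a joint passes its speed limit or range.

### The arm

A 6-joint arm with a two-finger parallel gripper is mounted at the origin on the work surface. World frame = base frame: x ahead of the robot, y to its left, z up, the work surface at z = 0. Lengths are in m, angles in rad, forces in N, time in s.
With the tool pointing down it reaches from about 0.325 to 0.9 m from the base axis. Payload 6.1 kg.
Tool frame: the origin (TCP) lies midway between the tips of the shut fingers; the grasp point (between the pads) lies 19 mm behind it; z points along the fingers, y is the direction in which the jaws open and shut (so a half turn about z gives the same grasp; the last joint's range is limited). The gripper opens to 87 mm and grips with 3 to 60 N. Pads are 19 mm wide; open, the fingers measure 117 mm over their backs; the gripper's body (75 mm by 190 mm) begins 51 mm behind the grasp point.
Start: joints at [1.007, 0.22, 1.526, -0, 1.395, -0.126], TCP at [0.265, 0.566, 0.223] pointing down, gripper open.
Joint ranges: [-2.98, 2.98], [-0.91, 2.08], [0.09, 2.57], [-1.24, 4.39], [0.2, 2.65], [-2.68, 2.68]. Speed limits (rad/s): [2.57, 2.57, 3.01, 3.14, 3.14, 3.14].

### API

Orientations are given as a unit quaternion [w, x, y, z].
In Python, from bench import get_state, camera, camera_info, finish_job gives the robot as it stands.
- The arm moves only by the tool drive_tool, never from a script. Its argument "deltas" is a list of rows, each a list of 3 entries, a list of its own where there are three numbers: the turn, a rotation vector about the world's x, y, z in degrees, then the shift along the world's x, y, z in mm, then the opening, from 0 (shut) to 1 (fully open). A call has 1 to 12 rows; each row shifts and turns the pose as measured when the row begins; what a row does not reach is not made up. A row lasts 1/10 s, in which the tool goes at most 50 mm and 8.59 degrees, less where a joint would pass 70% of its speed; a pose out of reach is approached as far as the arm can. A call with a gripper value outside its range is refused whole. The fingers move at their own pace and stop on an object; "force" is the grip in N (left out, the last holds). Time passes only in rows, so rows that do not move let the fingers close. It gives the time, the measured TCP pose, the force and the opening at its end, in the units of the state.
- get_state(): the state, without advancing time (a new reading comes with each control period).
- camera(name): name is "side" or "top" or "wrist"; returns the picture (480x640x3 uint8, blue, green, red); there is no depth.
- camera_info(name): a dict with "fx", "fy", "cx", "cy" (pixels), "world_from_camera" (4x4, takes a point from camera to world coordinates); the wrist camera has in their place "mount" (4x4, takes a point from camera to tool coordinates, whose origin is the TCP and whose axes are the flange's). Camera axes: x right, y down, z forward; pixel columns grow to the right and rows downward; lengths in m; the calibration is good to about 2 mm. A picture is of the moment at which its call begins: read the wrist's pose just before it. camera_info takes no time and is no camera call.
- finish_job(): hands the job in, once; it reports no verdict.
The state is a dict: "time": time; "qpos": joint angles; "joint_vel": joint speeds; "effort": joint torques, N m; "tool_pos": TCP position; "eef_rot": TCP orientation; "wrist_force": force on the tool from outside, world axes, zero at the start; "wrist_torque": the same for the moment, N m; "finger_gap": finger opening in m.
Only numpy, scipy, OpenCV 4.12 (cv2) and the standard library are available. Lean on these libraries where they do the work, as an engineer would, in place of code of your own. Each camera call takes 0.05 s, during which the arm holds its last target. There are 200 camera calls.

## Working session

There is one attempt and no reset: what is moved stays moved. The work goes in short steps, Python scripts to look and compute and a tool call to move; the robot and the scene stay as the last step left them, time stands still between calls to the robot, and variables do not carry over. Pictures are saved under pics/ and viewed, about 12 in all and at most 16, crops included, and the job is handed in when it is done.

Besides the shell and the picture viewer there is one more tool, called after "Call:" by a JSON object that holds its "api" and its "payload", one argument or row to a line. drive_tool: Moves the arm, as the interface text tells. Its arguments: {"type":"object","properties":{"deltas":{"type":"array","items":{"type":"array"}},"force":{"type":"number"}},"required":["deltas"]}

```bash
mkdir -p pics; ls; python3 - <<'E'
from bench import *
import cv2,json
for n in("top","side"):
    cv2.imwrite(f"pics/{n}0.png",camera(n))
    i=camera_info(n);print(n,i)
print(camera_info("wrist"));print(get_state())
E
```

```text
pics
top {'fx': 449.84460780623533, 'fy': 449.84460780623533, 'cx': 320.0213088174623, 'cy': 238.55842168279503, 'world_from_camera': array([[-1.05364894e-03, -9.77735522e-01,  2.09838363e-01,
         3.20907757e-01],
       [-9.99995529e-01,  4.42939876e-04, -2.95735329e-03,
         1.37291642e-02],
       [ 2.79856358e-03, -2.09840541e-01, -9.77731617e-01,
         9.12268912e-01],
       [ 0.00000000e+00,  0.00000000e+00,  0.00000000e+00,
         1.00000000e+00]])}
side {'fx': 509.2197589109459, 'fy': 509.2197589109459, 'cx': 310.53103666516375, 'cy': 236.1714212870562, 'world_from_camera': array([[-0.98894356, -0.10451359,  0.10520237,  0.40592538],
       [-0.1481278 ,  0.72962865, -0.66760781,  0.6484132 ],
       [-0.00698457, -0.67580985, -0.73704292,  0.75338499],
       [ 0.        ,  0.        ,  0.        ,  1.        ]])}
{'fx': 348.65406870598963, 'fy': 348.65406870598963, 'cx': 319.410892169584, 'cy': 241.66663599552106, 'mount': array([[ 1.33790871e-03, -9.64136321e-01, -2.65404153e-01,
         7.29909560e-02],
       [ 9.99998698e-01,  1.52926273e-03, -5.14350551
[... 185 characters left out ...]
1.00000000e+00]])}
{'time': 0.1, 'qpos': array([ 1.00688361e+00,  2.21171358e-01,  1.52749004e+00,  2.02163545e-05,
        1.39470773e+00, -1.26097532e-01]), 'joint_vel': array([-0.00103235, -0.00106055, -0.0043512 ,  0.00097473, -0.00036991,
        0.00012411]), 'effort': array([ 7.80844948e-04, -4.95949888e+01, -3.88515651e+01,  7.01424410e-02,
        5.15783904e-02,  8.72078687e-06]), 'tool_pos': array([0.26467058, 0.5655755 , 0.22153526]), 'eef_rot': array([-3.09765775e-04,  2.17165067e-01,  9.76134491e-01, -8.32527764e-04]), 'wrist_force': array([ 0.3121239 , -0.01875412, -0.09068948]), 'wrist_torque': array([-0.01268798, -0.0136088 ,  0.02259149]), 'finger_gap': 0.08718428174303296}
```

View pics/top0.png

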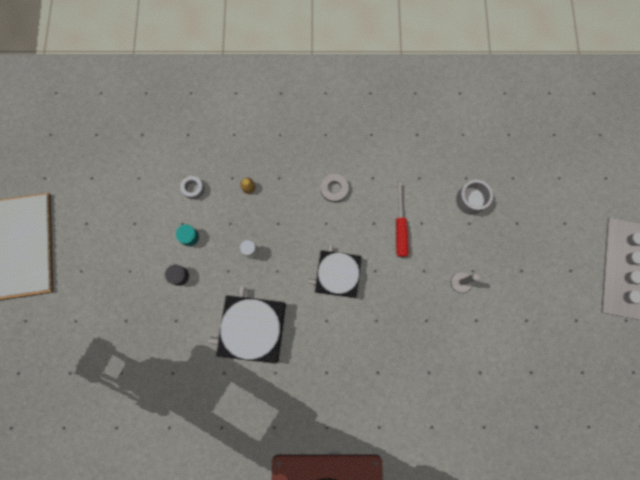

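View pics/side0.png

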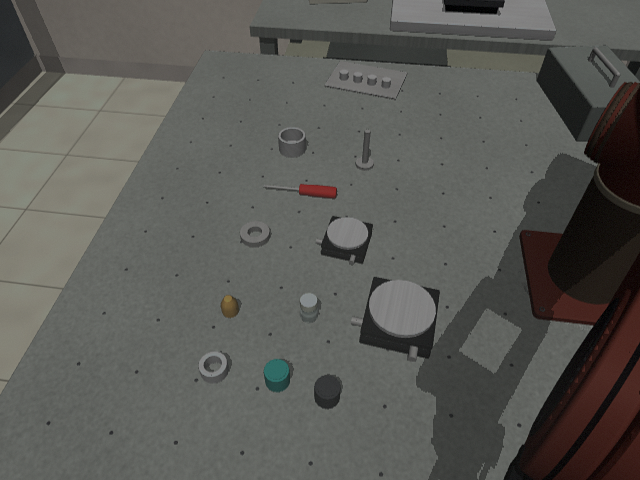

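The top view shows the small stage at (339,273), chamber (476,196), post foot (462,282), wide ring (335,188), thick ring (192,187) and dark cap (177,275). The bystanders are the turquoise cap (187,235), vial (248,248), objective (248,186), driver (402,220) and big stage (250,328). The side view agrees with this.

```bash
cat > h.py <<'E'
from bench import *
import cv2, numpy as np
from scipy.spatial.transform import Rotation as R
def pose(name):
    i=camera_info(name)
    if name!="wrist": return i,np.array(i["world_from_camera"])
    s=get_state(); w,x,y,z=s["eef_rot"]; T=np.eye(4)
    T[:3,:3]=R.from_quat([x,y,z,w]).as_matrix(); T[:3,3]=s["tool_pos"]
    return i,T@np.array(i["mount"])
def ray(i,T,u,v,z):
    d=T[:3,:3]@[(u-i["cx"])/i["fx"],(v-i["cy"])/i["fy"],1]; o=T[:3,3]
    return (o+d*(z-o[2])/d[2])[:2]
def proj(i,T,p):
    c=np.linalg.inv(T)@np.append(p,1); return [c[0]/c[2]*i["fx"]+i["cx"],c[1]/c[2]*i["fy"]+i["cy"]]
E
python3 - <<'E'
from h import *
P={'chamber':((476,195),(292,135),.042),'post':((462,282),(365,164),.008),'wide':((335,188),(255,232),.016),'thick':((192,187),(213,364),.024),'cap':((177,274),(328,381),.036),'platen':((339,273),(347,233),.036)}
for k,(a,b,z) in P.items():
    print(k,[ray(*pose(n),*p,z).round(4) for n,p in(("top",a),("side",b))])
s=get_state();w,x,y,z=s['eef_rot'];print(R.from_quat([x,y,z,w]).as_matrix().round(3))
E
```

```text
chamber [array([ 0.5977, -0.3045]), array([ 0.5971, -0.3046])]
post [array([ 0.4253, -0.2751]), array([ 0.4224, -0.2652])]
wide [array([ 0.6212, -0.0204]), array([ 0.6218, -0.015 ])]
thick [array([0.6208, 0.2758]), array([0.6221, 0.281 ])]
cap [array([0.4381, 0.2911]), array([0.438 , 0.2894])]
platen [array([ 0.4399, -0.0261]), array([ 0.4402, -0.0195])]
[[-0.906  0.424 -0.001]
 [ 0.424  0.906 -0.001]
 [ 0.    -0.002 -1.   ]]
```

Call:
{"api": "drive_tool", "payload": {
  "deltas": [
    [[0,0,3],[14,-48,0],1],
    [[0,0,3],[14,-48,0],1],
    [[0,0,3],[14,-48,0],1],
    [[0,0,3],[14,-48,0],1],
    [[0,0,3],[14,-48,0],1],
    [[0,0,3],[14,-48,0],1],
    [[0,0,3],[14,-48,0],1],
    [[0,0,3],[14,-48,0],1],
    [[0,0,1],[14,-48,0],1],
    [[0,0,0],[14,-48,0],1],
    [[0,0,0],[14,-48,0],1],
    [[0,0,0],[14,-48,0],1]
  ],
  "force": 25
}}

```text
time: 1.3
tool_pos: [0.4246, -0.0116, 0.215]
eef_rot: [-0.001, -0.015, 1.0, -0.004]
wrist_force: [1.4, 0.0, -0.6]
finger_gap: 0.0871
```

Call:
{"api": "drive_tool", "payload": {
  "deltas": [
    [[0,0,0],[0,0,0],1],
    [[0,0,0],[0,0,0],1]
  ]
}}

```text
time: 1.5
tool_pos: [0.4249, -0.0177, 0.2145]
eef_rot: [-0.001, -0.009, 1.0, -0.004]
wrist_force: [-0.1, 0.4, -0.5]
finger_gap: 0.0872
```

```bash
python3 - <<'E'
from h import *
s=get_state();print(s['tool_pos'],s['time'],R.from_quat(s['eef_rot'][[1,2,3,0]]).as_matrix().round(3))
i,T=pose("wrist");print(ray(i,T,320,240,.036),proj(i,T,[.44,-.022,.036]))
cv2.imwrite("pics/w1.png",camera("wrist"))
E
```

```text
[ 0.42492376 -0.01770929  0.2144713 ] 1.5 [[-1.    -0.019 -0.003]
 [-0.019  1.    -0.009]
 [ 0.003 -0.009 -1.   ]]
[ 0.44338461 -0.01795753] [np.float64(316.0613422659532), np.float64(236.66891998863352)]
```

View pics/w1.png

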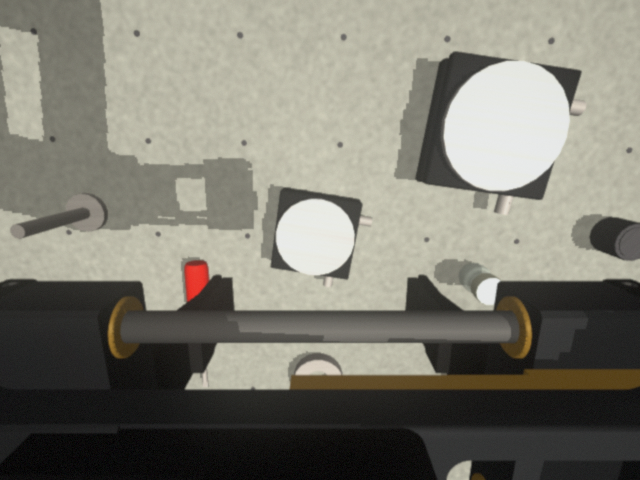

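```bash
cat >> h.py <<'E'
def blob(mask,near,z,i,T):
    "largest contour near a pixel -> ellipse centre, its point at height z, diameter in m"
    cs,_=cv2.findContours(mask,cv2.RETR_LIST,cv2.CHAIN_APPROX_NONE); out=[]
    for c in cs:
        if len(c)<20: continue
        (u,v),(a,b),_=cv2.fitEllipse(c)
        if np.hypot(u-near[0],v-near[1])<40 and a>15:
            p=np.array([ray(i,T,*q,z) for q in c[:,0]]); (x,y),r=cv2.minEnclosingCircle((p*1000).astype(np.float32))
            m=(p.max(0)+p.min(0))/2*1000
            out.append((round(u),round(v),"circ mm",round(x,1),round(y,1),"D",round(2*r,1),"box",m.round(1)))
    return out
E
python3 - <<'E'
from h import *
im=cv2.imread("pics/w1.png");g=im.min(2)
i,T=pose("wrist")
for t in(215,230):print(*blob(((g>t)*255).astype('uint8'),(316,237),.036,i,T),sep="\n")
E
```

```text
(315, 237, 'circ mm', 441.4, -23.0, 'D', 77.7, 'box', array([441.5, -23.2]))
(295, 242, 'circ mm', 446.0, -35.2, 'D', 54.5, 'box', array([446. , -35.3]))
```

Call:
{"api": "drive_tool", "payload": {
  "deltas": [
    [[0,0,0],[22,-41,0],1],
    [[0,0,0],[22,-41,0],1],
    [[0,0,0],[22,-41,0],1],
    [[0,0,0],[22,-41,0],1],
    [[0,0,0],[22,-41,0],1],
    [[0,0,0],[22,-41,0],1],
    [[0,0,0],[22,-41,0],1],
    [[0,0,0],[0,0,0],1],
    [[0,0,0],[0,0,0],1]
  ]
}}

```text
time: 2.45
tool_pos: [0.5868, -0.2945, 0.2095]
eef_rot: [-0.003, -0.024, 1.0, -0.001]
wrist_force: [-0.2, -0.1, -0.3]
finger_gap: 0.0873
```

```bash
python3 - <<'E'
from h import *
s=get_state();print(s['tool_pos'],s['time'],R.from_quat(s['eef_rot'][[1,2,3,0]]).as_matrix().round(3))
i,T=pose("wrist");print(proj(i,T,[.597,-.3045,.042]))
cv2.imwrite("pics/w2.png",camera("wrist"))
E
```

```text
[ 0.58684803 -0.29448838  0.2094598 ] 2.45 [[-0.999 -0.049 -0.007]
 [-0.049  0.999 -0.002]
 [ 0.007 -0.001 -1.   ]]
[np.float64(308.4672567746114), np.float64(234.7692721974013)]
```

View pics/w2.png

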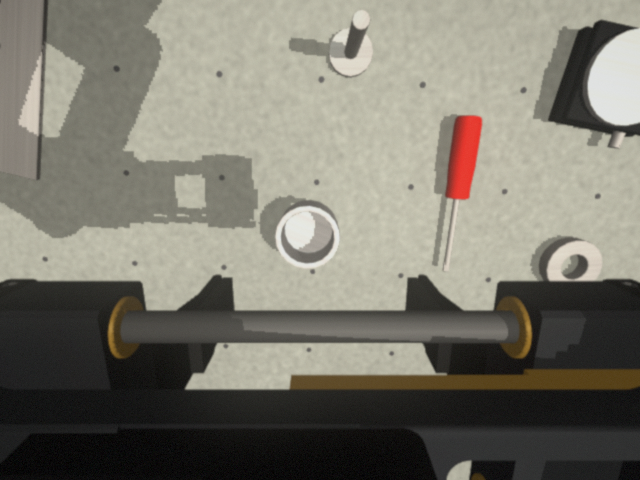

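```bash
python3 - <<'E'
from h import *
im=cv2.imread("pics/w2.png");g=im.min(2)
i,T=pose("wrist")
for t in(215,):
  m=((g>t)*255).astype('uint8')
  print(*blob(m,(308,236),.042,i,T),"wide",*blob(m,(572,262),.016,i,T),sep="\n")
for n,p,z in(("ch",(307.7,236.5),.042),("post",(350,52),.008),("posttop",(361,20),.094),("wide",(571,262),.016)): print(n,ray(i,T,*p,z).round(4))
E
```

```text
(308, 237, 'circ mm', 599.7, -305.5, 'D', 57.2, 'box', array([ 599.5, -305.1]))
(307, 237, 'circ mm', 599.6, -305.3, 'D', 60.9, 'box', array([ 599.2, -305.1]))
wide
ch [ 0.5985 -0.305 ]
post [ 0.4259 -0.2735]
posttop [ 0.4263 -0.2728]
wide [ 0.6188 -0.0228]
```

Call:
{"api": "drive_tool", "payload": {
  "deltas": [
    [[0,0,-2.8],[6,-5,-35],1],
    [[0,0,0],[6,-5,-35],1],
    [[0,0,0],[0,0,-35],1],
    [[0,0,0],[0,0,-25],1],
    [[0,0,0],[0,0,0],1],
    [[0,0,0],[0,0,0],1]
  ]
}}

```text
time: 3.1
tool_pos: [0.6009, -0.2908, 0.0824]
eef_rot: [-0.0, -0.006, 1.0, -0.002]
wrist_force: [1.1, 0.6, 0.6]
finger_gap: 0.0868
```

Call:
{"api": "drive_tool", "payload": {
  "deltas": [
    [[0,0,0],[-2,-14,0],1],
    [[0,0,0],[0,0,0],1],
    [[0,0,0],[0,0,0],1]
  ]
}}

```text
time: 3.4
tool_pos: [0.6014, -0.3057, 0.0886]
eef_rot: [0.003, -0.007, 1.0, -0.004]
wrist_force: [-0.8, 0.4, 0.3]
finger_gap: 0.087
```

Call:
{"api": "drive_tool", "payload": {
  "deltas": [
    [[0,0,0],[-1,0,-25],1],
    [[0,0,0],[-1,0,-25],1],
    [[0,0,0],[0,0,-15],1],
    [[0,0,0],[0,0,0],1],
    [[0,0,0],[0,0,0],1]
  ]
}}

```text
time: 3.9
tool_pos: [0.6034, -0.3099, 0.0295]
eef_rot: [0.008, -0.006, 1.0, -0.008]
wrist_force: [-0.6, -0.3, 0.5]
finger_gap: 0.0871
```

Call:
{"api": "drive_tool", "payload": {
  "deltas": [
    [[0.9,0.9,-0.7],[-4,5,-15],1],
    [[0,0,0],[0,0,0],1],
    [[0,0,0],[0,0,0],1]
  ]
}}

```text
time: 4.2
tool_pos: [0.6007, -0.3055, 0.0161]
eef_rot: [0.001, 0.0, 1.0, -0.0]
wrist_force: [0.4, -1.1, -0.5]
finger_gap: 0.0874
```

Call:
{"api": "drive_tool", "payload": {
  "deltas": [
    [[0,0,0],[-1,0,-3],1],
    [[0,0,0],[0,0,0],0],
    [[0,0,0],[0,0,0],0],
    [[0,0,0],[0,0,0],0],
    [[0,0,0],[0,0,0],0],
    [[0,0,0],[0,0,0],0],
    [[0,0,0],[0,0,0],0]
  ],
  "force": 25
}}

```text
time: 4.9
tool_pos: [0.6003, -0.306, 0.0141]
eef_rot: [0.002, 0.0, 1.0, -0.001]
wrist_force: [0.2, -0.4, -0.9]
finger_gap: 0.0621
```

Call:
{"api": "drive_tool", "payload": {
  "deltas": [
    [[0,0,0],[0,0,15],0],
    [[0,0,0],[0,0,30],0],
    [[0,0,0],[0,0,40],0],
    [[0,0,0],[0,0,30],0],
    [[0,0,0],[0,0,0],0],
    [[0,0,0],[0,0,0],0]
  ]
}}

```text
time: 5.5
tool_pos: [0.5969, -0.3035, 0.1324]
eef_rot: [-0.001, 0.0, 1.0, 0.001]
wrist_force: [-1.1, -0.1, -4.2]
finger_gap: 0.0624
```

Call:
{"api": "drive_tool", "payload": {
  "deltas": [
    [[0,0,0],[-10,18,0],0],
    [[0,0,0],[-20,35,0],0],
    [[0,0,0],[-20,35,0],0],
    [[0,0,0],[-20,35,0],0],
    [[0,0,0],[-20,35,0],0],
    [[0,0,0],[-20,35,0],0],
    [[0,0,0],[-20,35,0],0],
    [[0,0,0],[-20,35,0],0],
    [[0,0,0],[-7,12,0],0],
    [[0,0,0],[0,0,0],0],
    [[0,0,0],[0,0,0],0]
  ]
}}

```text
time: 6.6
tool_pos: [0.42, -0.0167, 0.1111]
eef_rot: [-0.014, 0.001, 1.0, 0.006]
wrist_force: [0.6, -1.1, -2.3]
finger_gap: 0.0621
```

Call:
{"api": "drive_tool", "payload": {
  "deltas": [
    [[-0.7,-1.6,0],[22,-6,-10],0],
    [[0,0,0],[0,0,0],0],
    [[0,0,0],[0,0,0],0]
  ]
}}

```text
time: 6.9
tool_pos: [0.444, -0.0258, 0.1002]
eef_rot: [-0.0, 0.003, 1.0, -0.001]
wrist_force: [0.4, 0.6, -2.9]
finger_gap: 0.0621
```

Call:
{"api": "drive_tool", "payload": {
  "deltas": [
    [[0,0,0],[-1,3,-15],0],
    [[0,0,0],[0,0,-15],0],
    [[0,0,0],[0,0,-9],0],
    [[0,0,0],[0,0,0],0],
    [[0,0,0],[0,0,0],0]
  ]
}}

```text
time: 7.4
tool_pos: [0.4441, -0.026, 0.0609]
eef_rot: [-0.001, 0.005, 1.0, -0.001]
wrist_force: [0.2, 0.4, -2.5]
finger_gap: 0.0624
```

Call:
{"api": "drive_tool", "payload": {
  "deltas": [
    [[0,0,0.5],[-2,3,-7],0],
    [[0,0,0],[0,0,0],0],
    [[0,0,0],[0,0,-2],0],
    [[0,0,0],[0,0,0],0]
  ]
}}

```text
time: 7.8
tool_pos: [0.4431, -0.0231, 0.0528]
eef_rot: [0.0, 0.0, 1.0, -0.001]
wrist_force: [-0.8, 0.1, -3.0]
finger_gap: 0.0628
```

Call:
{"api": "drive_tool", "payload": {
  "deltas": [
    [[0,0,0],[0,0,-2],0],
    [[0,0,0],[0,0,-1],0],
    [[0,0,0],[0,0,-1],0]
  ]
}}

```text
time: 8.1
tool_pos: [0.4437, -0.0232, 0.05]
eef_rot: [0.001, 0.0, 1.0, -0.001]
wrist_force: [-7.3, 0.2, 16.2]
finger_gap: 0.0625
```

Call:
{"api": "drive_tool", "payload": {
  "deltas": [
    [[0,0,0],[0,0,1],0.4],
    [[0,0,0],[0,0,0],1],
    [[0,0,0],[0,0,0],1],
    [[0,0,0],[0,0,0],1],
    [[0,0,0],[0,0,0],1],
    [[0,0,0],[0,0,25],1],
    [[0,0,0],[0,0,40],1],
    [[0,0,0],[0,0,40],1],
    [[0,0,0],[-15,0,40],1],
    [[0,0,0],[0,0,10],1],
    [[0,0,0],[0,0,0],1],
    [[0,0,0],[0,0,0],1]
  ]
}}

```text
time: 9.3
tool_pos: [0.4276, -0.0231, 0.2111]
eef_rot: [0.001, 0.0, 1.0, -0.001]
wrist_force: [-0.6, 0.3, -0.5]
finger_gap: 0.087
```

```bash
python3 - <<'E'
from h import *
s=get_state();print(s['tool_pos'],s['time'],s['eef_rot'].round(3))
i,T=pose("wrist");im=camera("wrist");cv2.imwrite("pics/w3.png",im)
p=proj(i,T,[.441,-.023,.078]);print(p);m=((im.min(2)>215)*255).astype('uint8')
print(*blob(m,p,.078,i,T),sep="\n")
E
```

```text
[ 0.42757091 -0.02306365  0.21107132] 9.3 [ 0.001  0.     1.    -0.001]
[np.float64(319.427486068282), np.float64(246.96371429373949)]
(321, 250, 'circ mm', 443.4, -22.6, 'D', 55.9, 'box', array([443.5, -22.5]))
(321, 242, 'circ mm', 435.3, -23.0, 'D', 77.6, 'box', array([435.5, -20.8]))
```

View pics/w3.png

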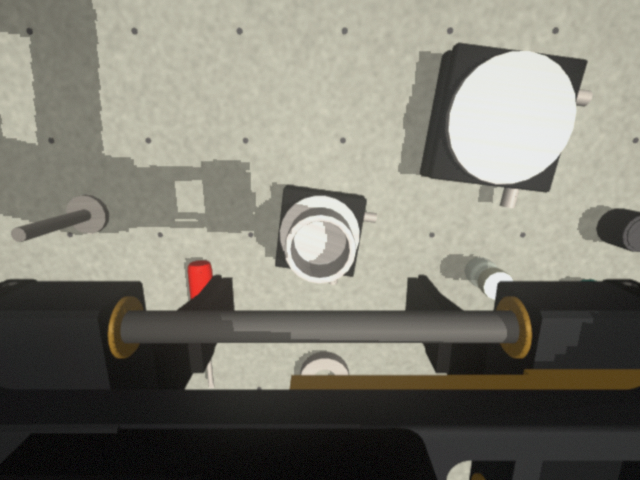

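Call:
{"api": "drive_tool", "payload": {
  "deltas": [
    [[0,0,0],[0,-25,0],1],
    [[0,0,0],[0,-45,0],1],
    [[0,0,0],[0,-45,0],1],
    [[0,0,0],[0,-45,0],1],
    [[0,0,0],[0,-45,0],1],
    [[0,0,0],[0,-35,0],1],
    [[0,0,0],[0,-15,0],1],
    [[0,0,0],[0,0,0],1],
    [[0,0,0],[0,0,0],1]
  ]
}}

```text
time: 10.25
tool_pos: [0.4196, -0.2811, 0.1912]
eef_rot: [-0.011, -0.002, 1.0, 0.008]
wrist_force: [-0.9, 0.6, 0.6]
finger_gap: 0.087
```

Call:
{"api": "drive_tool", "payload": {
  "deltas": [
    [[-0.9,-1.3,-0.2],[6,7,-30],1],
    [[0,0,0],[0,0,-15],1],
    [[0,0,0],[0,0,0],1],
    [[0,0,0],[0,0,0],1]
  ]
}}

```text
time: 10.65
tool_pos: [0.4263, -0.2675, 0.1439]
eef_rot: [0.0, -0.003, 1.0, 0.002]
wrist_force: [-0.9, 0.5, 0.3]
finger_gap: 0.087
```

```bash
python3 - <<'E'
from h import *
s=get_state();print(s['tool_pos'],s['eef_rot'].round(3))
i,T=pose("wrist");im=camera("wrist");cv2.imwrite("pics/w4.png",im)
print(proj(i,T,[.4258,-.2735,.094]),proj(i,T,[.4258,-.2735,.008]))
E
```

```text
[ 0.42626936 -0.2675173   0.14385801] [ 0.    -0.003  1.     0.002]
[np.float64(309.0483431376337), np.float64(262.86659702109614)] [np.float64(311.5414901986615), np.float64(231.143586918918)]
```

View pics/w4.png

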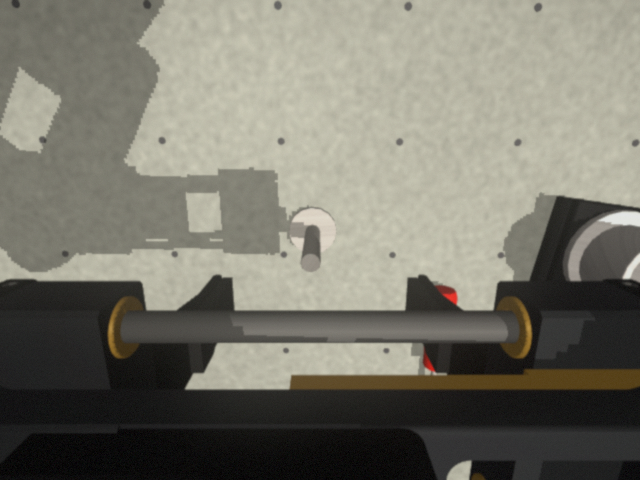

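The stem top at (310,264) and the foot at (312,229) are both within 2 px of prediction. I'll descend onto the stem.

Call:
{"api": "drive_tool", "payload": {
  "deltas": [
    [[0,0,0],[0,-6,0],1],
    [[0,0,0],[0,0,-25],1],
    [[0,0,0],[0,0,-25],1],
    [[0,0,0],[0,0,-20],1],
    [[0,0,0],[0,0,-10],1],
    [[0,0,0],[0,0,0],1],
    [[0,0,0],[0,0,0],1]
  ]
}}

```text
time: 11.4
tool_pos: [0.4315, -0.2787, 0.07]
eef_rot: [0.006, -0.003, 1.0, -0.003]
wrist_force: [-0.0, 0.2, -0.4]
finger_gap: 0.0869
```

Call:
{"api": "drive_tool", "payload": {
  "deltas": [
    [[0.3,0.7,-0.3],[-5,5,-15],1],
    [[0,0,0],[0,0,0],1],
    [[0,0,0],[0,0,0],0.3],
    [[0,0,0],[0,0,0],0.3],
    [[0,0,0],[0,0,0],0.3],
    [[0,0,0],[0,0,0],0.3]
  ]
}}

```text
time: 12.0
tool_pos: [0.4281, -0.275, 0.0572]
eef_rot: [0.001, -0.001, 1.0, -0.002]
wrist_force: [0.2, 0.2, 0.8]
finger_gap: 0.063
```

Call:
{"api": "drive_tool", "payload": {
  "deltas": [
    [[0,0,0],[-2,1,0],0],
    [[0,0,0],[0,0,0],0],
    [[0,0,0],[0,0,0],0],
    [[0,0,0],[0,0,0],0],
    [[0,0,0],[0,0,0],0],
    [[0,0,0],[0,0,0],0],
    [[0,0,0],[0,0,0],0]
  ],
  "force": 25
}}

```text
time: 12.7
tool_pos: [0.4261, -0.2741, 0.0576]
eef_rot: [0.001, -0.0, 1.0, -0.002]
wrist_force: [-0.0, 0.1, -1.4]
finger_gap: 0.0121
```

Call:
{"api": "drive_tool", "payload": {
  "deltas": [
    [[0,0,0],[0,0,15],0],
    [[0,0,0],[0,0,30],0],
    [[0,0,0],[0,0,40],0],
    [[0,0,0],[0,0,40],0],
    [[0,0,0],[0,10,10],0],
    [[0,0,0],[1,35,2],0],
    [[0,0,0],[3,45,2],0],
    [[0,0,0],[3,45,2],0],
    [[0,0,0],[4,45,2],0],
    [[0,0,0],[4,35,2],0],
    [[0,0,0],[0,0,0],0],
    [[0,0,0],[0,0,0],0]
  ]
}}

```text
time: 13.9
tool_pos: [0.4335, -0.0459, 0.198]
eef_rot: [-0.004, 0.001, 1.0, 0.002]
wrist_force: [-0.5, 0.0, -1.7]
finger_gap: 0.0123
```

Call:
{"api": "drive_tool", "payload": {
  "deltas": [
    [[-0.2,-0.4,0],[9,23,0],0],
    [[0,0,0],[0,0,0],0],
    [[0,0,0],[0,0,-20],0],
    [[0,0,0],[0,0,-20],0],
    [[0,0,0],[0,0,0],0],
    [[0,0,0],[0,0,0],0]
  ]
}}

```text
time: 14.5
tool_pos: [0.4408, -0.0275, 0.154]
eef_rot: [-0.003, 0.003, 1.0, -0.001]
wrist_force: [-0.2, -0.0, -1.4]
finger_gap: 0.0123
```

Call:
{"api": "drive_tool", "payload": {
  "deltas": [
    [[0,-0.3,0.3],[2,5,-4],0],
    [[0,0,0],[0,0,0],0]
  ]
}}

```text
time: 14.7
tool_pos: [0.4434, -0.0235, 0.1507]
eef_rot: [0.0, 0.001, 1.0, -0.001]
wrist_force: [-0.2, -0.1, -1.1]
finger_gap: 0.0124
```

```bash
python3 - <<'E'
from h import *
s=get_state();print(s['tool_pos'],s['eef_rot'].round(3))
i,T=pose("wrist");im=camera("wrist");cv2.imwrite("pics/w5.png",cv2.resize(im[150:330,200:460],None,fx=2.5,fy=2.5))
print(proj(i,T,[.443,-.0228,.078]),proj(i,T,[*s['tool_pos'][:2],.093]))
E
```

```text
[ 0.44335875 -0.02346896  0.15073542] [ 0.     0.001  1.    -0.001]
[np.float64(319.9147971552538), np.float64(252.49310818511356)] [np.float64(318.8804792409803), np.float64(259.7031215478542)]
```

View pics/w5.png

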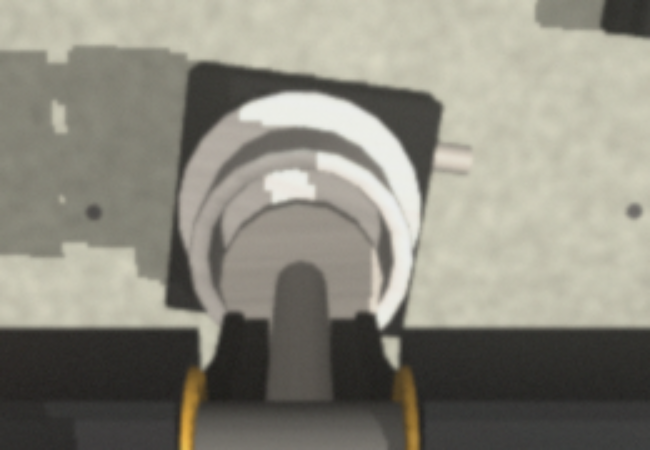

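The foot (crop x≈299) lines up with the rim (crop x≈301), so I'll lower it.

Call:
{"api": "drive_tool", "payload": {
  "deltas": [
    [[0,0,0],[0,0,-10],0],
    [[0,0,0],[0,0,-14],0],
    [[0,0,0],[0,0,-14],0],
    [[0,0,0],[0,0,0],0],
    [[0,0,0],[0,0,0],0]
  ]
}}

```text
time: 15.25
tool_pos: [0.4452, -0.0239, 0.1129]
eef_rot: [0.003, 0.001, 1.0, -0.002]
wrist_force: [0.4, -0.2, -1.3]
finger_gap: 0.0121
```

Call:
{"api": "drive_tool", "payload": {
  "deltas": [
    [[0.2,0.3,0],[-2,1,-8],0],
    [[0,0,0],[0,0,0],0],
    [[0,0,0],[0,0,-2],0],
    [[0,0,0],[0,0,-2],0],
    [[0,0,0],[0,0,0],0]
  ]
}}

```text
time: 15.75
tool_pos: [0.4443, -0.0231, 0.1017]
eef_rot: [0.001, 0.001, 1.0, -0.0]
wrist_force: [-0.1, 0.5, -0.8]
finger_gap: 0.0122
```

Call:
{"api": "drive_tool", "payload": {
  "deltas": [
    [[0,0,0],[0,0,-2],0],
    [[0,0,0],[0,0,-1],0],
    [[0,0,0],[0,0,0],0]
  ]
}}

```text
time: 16.05
tool_pos: [0.4452, -0.0232, 0.0998]
eef_rot: [0.002, 0.001, 1.0, -0.0]
wrist_force: [-0.3, 0.6, -0.6]
finger_gap: 0.0121
```

Call:
{"api": "drive_tool", "payload": {
  "deltas": [
    [[0.1,0.2,0],[-2,0,-1],0],
    [[0,0,0],[0,0,-1],0],
    [[0,0,0],[0,0,-1],0]
  ]
}}

```text
time: 16.35
tool_pos: [0.4456, -0.0233, 0.0996]
eef_rot: [0.003, 0.001, 1.0, 0.001]
wrist_force: [-3.8, 1.8, 11.1]
finger_gap: 0.012
```

Call:
{"api": "drive_tool", "payload": {
  "deltas": [
    [[0,0,0],[0,0,0],0.4],
    [[0,0,0],[0,0,0],0.6],
    [[0,0,0],[0,0,0],0.6],
    [[0,0,0],[0,0,15],1],
    [[0,0,0],[0,0,40],1],
    [[0,0,0],[0,0,45],1],
    [[0,0,0],[0,0,15],1],
    [[0,0,0],[40,0,0],1],
    [[0,0,0],[45,0,0],1],
    [[0,0,0],[40,0,0],1],
    [[0,0,0],[20,0,0],1],
    [[0,0,0],[0,0,0],1]
  ]
}}

```text
time: 17.55
tool_pos: [0.5919, -0.0232, 0.217]
eef_rot: [0.002, 0.001, 1.0, 0.0]
wrist_force: [-0.6, 0.7, -0.1]
finger_gap: 0.0864
```

Call:
{"api": "drive_tool", "payload": {
  "deltas": [
    [[0,0,0],[0,0,0],1]
  ]
}}

```text
time: 17.65
tool_pos: [0.5912, -0.0232, 0.216]
eef_rot: [0.001, 0.001, 1.0, 0.0]
wrist_force: [-0.2, -0.4, 0.3]
finger_gap: 0.0868
```

```bash
python3 - <<'E'
from h import *
s=get_state();print(s['tool_pos'],s['eef_rot'].round(3))
i,T=pose("wrist");im=camera("wrist");cv2.imwrite("pics/w6.png",im)
p=proj(i,T,[.62,-.021,.016]);print(p,'chamber rim',proj(i,T,[.443,-.0228,.078]),'stem top',proj(i,T,[.4445,-.0232,.136]));m=((im.min(2)>205)*255).astype('uint8')
print(*blob(m,p,.016,i,T),sep="\n")
E
```

```text
[ 0.59123795 -0.02315058  0.21599138] [0.001 0.001 1.    0.   ]
[np.float64(320.9749304927908), np.float64(243.34194981366463)] chamber rim [np.float64(319.0300947914333), np.float64(44.20227878994953)] stem top [np.float64(318.2790341106231), np.float64(20.414848429244444)]
```

View pics/w6.png

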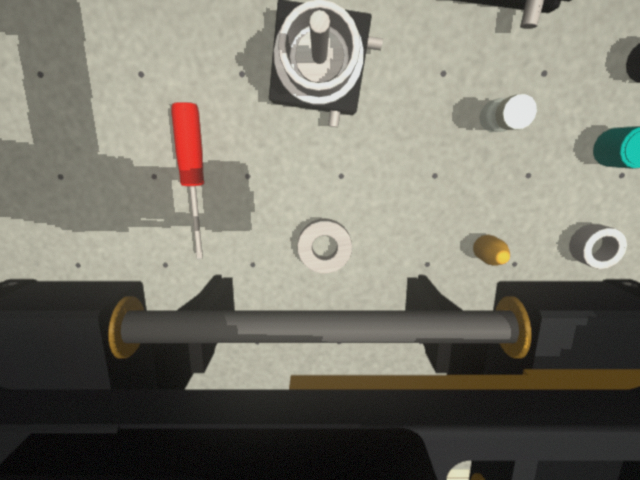

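The post stands in the chamber, with its stem top at (319,22) as predicted. The wide ring is at (325,246), giving a position of about (0.622, −0.0175).

Call:
{"api": "drive_tool", "payload": {
  "deltas": [
    [[0,0,0],[20,4,-30],1],
    [[0,0,0],[12,2,-40],1],
    [[0,0,0],[0,0,-45],1],
    [[0,0,0],[0,0,-35],1],
    [[0,0,0],[0,0,-15],1],
    [[0,0,0],[0,0,0],1],
    [[0,0,0],[0,0,0],1]
  ]
}}

```text
time: 18.4
tool_pos: [0.6186, -0.0174, 0.0516]
eef_rot: [0.003, 0.002, 1.0, -0.0]
wrist_force: [0.3, -0.6, -0.0]
finger_gap: 0.0871
```

Call:
{"api": "drive_tool", "payload": {
  "deltas": [
    [[0,0.3,0.2],[3,0,-20],1],
    [[0,0,0],[0,0,-15],1],
    [[0,0,0],[0,0,0],1],
    [[0,0,0],[0,0,0],1]
  ]
}}

```text
time: 18.8
tool_pos: [0.627, -0.0184, 0.0244]
eef_rot: [0.007, -0.0, 1.0, -0.001]
wrist_force: [0.2, 0.3, 0.7]
finger_gap: 0.0874
```

Call:
{"api": "drive_tool", "payload": {
  "deltas": [
    [[0,0.8,0],[-5,1,-12],1],
    [[0,0,0],[0,0,-5],1],
    [[0,0,0],[0,0,0],1],
    [[0,0,0],[0,0,0],1]
  ]
}}

```text
time: 19.2
tool_pos: [0.623, -0.0175, 0.0087]
eef_rot: [0.001, -0.0, 1.0, -0.002]
wrist_force: [0.5, -0.2, 0.3]
finger_gap: 0.0868
```

Call:
{"api": "drive_tool", "payload": {
  "deltas": [
    [[0.2,0,0],[-1,0,-4],1],
    [[0,0,0],[0,0,0],0],
    [[0,0,0],[0,0,0],0],
    [[0,0,0],[0,0,0],0],
    [[0,0,0],[0,0,0],0],
    [[0,0,0],[0,0,0],0],
    [[0,0,0],[0,0,0],0]
  ],
  "force": 30
}}

```text
time: 19.9
tool_pos: [0.6222, -0.0176, 0.0048]
eef_rot: [0.001, 0.0, 1.0, 0.0]
wrist_force: [-0.3, -1.0, 0.1]
finger_gap: 0.0588
```

Call:
{"api": "drive_tool", "payload": {
  "deltas": [
    [[0,0,0],[0,0,15],0],
    [[0,0,0],[0,0,30],0],
    [[0,0,0],[0,0,45],0],
    [[0,0,0],[0,0,45],0],
    [[0,0,0],[0,0,45],0],
    [[0,0,0],[0,0,20],0],
    [[0,0,0],[0,0,0],0],
    [[0,0,0],[0,0,0],0]
  ]
}}

```text
time: 20.7
tool_pos: [0.6175, -0.0167, 0.2164]
eef_rot: [0.0, -0.0, 1.0, 0.0]
wrist_force: [0.4, 0.4, -2.0]
finger_gap: 0.0592
```

Call:
{"api": "drive_tool", "payload": {
  "deltas": [
    [[0,0,0],[-20,-1,0],0],
    [[0,0,0],[-35,-1,0],0],
    [[0,0,0],[-40,-1,0],0],
    [[0,0,0],[-35,-1,0],0],
    [[0,0,0],[-20,-1,0],0],
    [[0,0,0],[0,0,0],0],
    [[0,0,0],[0,0,0],0]
  ]
}}

```text
time: 21.4
tool_pos: [0.4554, -0.0202, 0.2022]
eef_rot: [-0.01, -0.0, 1.0, 0.003]
wrist_force: [0.1, -0.4, -1.6]
finger_gap: 0.0591
```

```bash
python3 - <<'E'
from h import *
s=get_state();print(s['tool_pos'],s['eef_rot'].round(3))
i,T=pose("side");im=camera("side");cv2.imwrite("pics/s1.png",cv2.resize(im[140:300,240:450],None,fx=3,fy=3))
i,T=pose("wrist");im=camera("wrist");cv2.imwrite("pics/w7.png",im)
E
```

```text
[ 0.45538938 -0.02017725  0.20217603] [-0.01  -0.     1.     0.003]
```

View pics/s1.png

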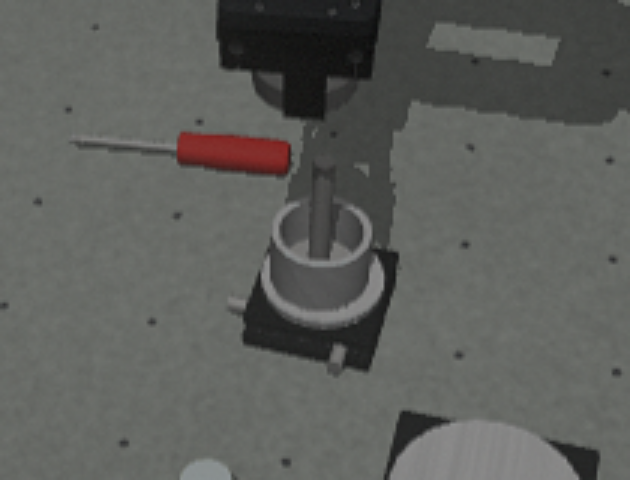

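The side view shows the post upright in the chamber, rim centre at crop (322,232), with the held ring above it and still offset toward +x.

Call:
{"api": "drive_tool", "payload": {
  "deltas": [
    [[-0.3,-1.1,0],[-11,-3,0],0],
    [[0,0,0],[0,0,0],0],
    [[0,0,0],[0,0,-10],0],
    [[0,0,0],[0,0,-15],0],
    [[0,0,0],[0,0,0],0],
    [[0,0,0],[0,0,0],0]
  ]
}}

```text
time: 22.1
tool_pos: [0.4492, -0.0232, 0.175]
eef_rot: [-0.001, -0.0, 1.0, 0.0]
wrist_force: [0.4, 0.3, -1.5]
finger_gap: 0.0589
```

```bash
python3 - <<'E'
from h import *
i,T=pose("side");print(ray(i,T,347.3,217.3,.078),ray(i,T,347.7,194,.136))
i,T=pose("wrist");im=camera("wrist");cv2.imwrite("pics/w8.png",im[150:350,180:460])
E
```

```text
[ 0.44163059 -0.02018589] [ 0.44367291 -0.02083804]
```

Call:
{"api": "drive_tool", "payload": {
  "deltas": [
    [[0,0,0],[-6,1,0],0],
    [[0,0,0],[0,0,0],0],
    [[0,0,0],[0,0,-12],0],
    [[0,0,0],[0,0,-12],0],
    [[0,0,0],[0,0,-8],0],
    [[0,0,0],[0,0,0],0],
    [[0,0,0],[0,0,0],0]
  ]
}}

```text
time: 22.85
tool_pos: [0.4429, -0.0221, 0.1406]
eef_rot: [-0.0, -0.0, 1.0, 0.0]
wrist_force: [0.9, 0.4, -1.6]
finger_gap: 0.059
```

Call:
{"api": "drive_tool", "payload": {
  "deltas": [
    [[0,0,0],[0,0,-12],0],
    [[0,0,0],[0,0,-15],0],
    [[0,0,0],[0,0,-12],0],
    [[0,0,0],[0,0,0],0],
    [[0,0,0],[0,0,0],0]
  ]
}}

```text
time: 23.35
tool_pos: [0.4433, -0.0222, 0.0991]
eef_rot: [-0.0, -0.0, 1.0, 0.0]
wrist_force: [-0.3, -0.3, -1.8]
finger_gap: 0.0593
```

Call:
{"api": "drive_tool", "payload": {
  "deltas": [
    [[0,0,0],[0,0,-8],0],
    [[0,0,0],[0,0,-4],0],
    [[0,0,0],[0,0,0],0],
    [[0,0,0],[0,0,-2],0],
    [[0,0,0],[0,0,-1],0]
  ]
}}

```text
time: 23.85
tool_pos: [0.4445, -0.0225, 0.0843]
eef_rot: [0.001, -0.0, 1.0, -0.0]
wrist_force: [0.1, -0.7, -0.9]
finger_gap: 0.0591
```

Call:
{"api": "drive_tool", "payload": {
  "deltas": [
    [[0,0,0],[-1,0,-1],0],
    [[0,0,0],[0,0,-1],0],
    [[0,0,0],[0,0,-1],0]
  ]
}}

```text
time: 24.15
tool_pos: [0.4437, -0.0226, 0.0826]
eef_rot: [0.001, -0.0, 1.0, -0.0]
wrist_force: [-6.2, 2.1, 13.6]
finger_gap: 0.0589
```

Call:
{"api": "drive_tool", "payload": {
  "deltas": [
    [[0,0,0],[0,0,1],0.6],
    [[0,0,0],[0,0,0],1],
    [[0,0,0],[0,0,0],1],
    [[0,0,0],[0,0,0],1],
    [[0,0,0],[0,0,0],1],
    [[0,0,0],[0,0,20],1],
    [[0,0,0],[0,0,40],1],
    [[0,0,0],[0,0,45],1],
    [[0,0,0],[0,0,25],1]
  ]
}}

```text
time: 25.05
tool_pos: [0.4397, -0.0217, 0.2134]
eef_rot: [-0.003, -0.0, 1.0, 0.001]
wrist_force: [1.1, 0.7, -0.3]
finger_gap: 0.0865
```

Call:
{"api": "drive_tool", "payload": {
  "deltas": [
    [[0,0,0],[10,18,5],1],
    [[0,0,0],[22,42,3],1],
    [[0,0,0],[22,42,2],1],
    [[0,0,0],[22,42,2],1],
    [[0,0,0],[22,42,2],1],
    [[0,0,0],[22,42,2],1],
    [[0,0,0],[22,42,2],1],
    [[0,0,0],[10,20,2],1],
    [[0,0,0],[0,0,0],1],
    [[0,0,0],[0,0,0],1]
  ]
}}

```text
time: 26.05
tool_pos: [0.5996, 0.2802, 0.2392]
eef_rot: [0.004, 0.001, 1.0, -0.001]
wrist_force: [-0.0, -0.5, 0.9]
finger_gap: 0.0872
```

```bash
python3 - <<'E'
from h import *
s=get_state();print(s['tool_pos'],s['eef_rot'].round(3))
i,T=pose("wrist");im=camera("wrist");cv2.imwrite("pics/w9.png",im)
p=proj(i,T,[.621,.278,.024]);print(p,'cap',proj(i,T,[.438,.29,.036]));m=((im.min(2)>215)*255).astype('uint8')
print(*blob(m,p,.024,i,T),sep="\n")
E
```

```text
[0.5996136  0.28015541 0.23924727] [ 0.004  0.001  1.    -0.001]
[np.float64(317.46012255094547), np.float64(232.1000186028033)] cap [np.float64(329.5968679556832), np.float64(46.000659675231105)]
(320, 235, 'circ mm', 624.0, 281.0, 'D', 33.8, 'box', array([624. , 280.3]))
(319, 234, 'circ mm', 624.0, 280.5, 'D', 42.1, 'box', array([624. , 280.3]))
```

View pics/w9.png

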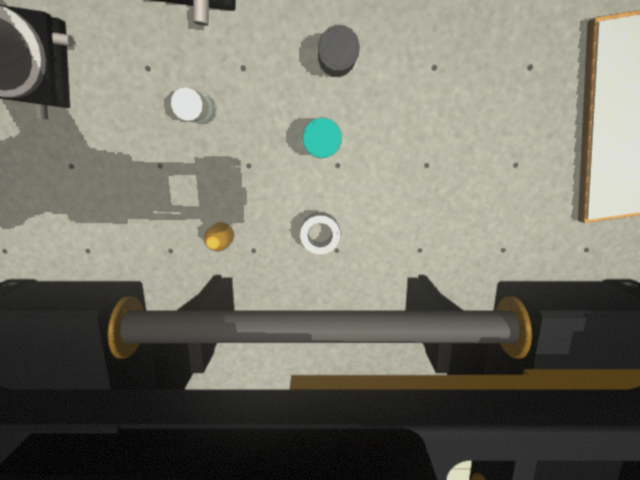

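Call:
{"api": "drive_tool", "payload": {
  "deltas": [
    [[0,0.3,0],[14,0,-30],1],
    [[0,0,0],[10,0,-40],1],
    [[0,0,0],[0,0,-45],1],
    [[0,0,0],[0,0,-40],1],
    [[0,0,0],[0,0,-20],1],
    [[0,0,0],[0,0,0],1],
    [[0,0,0],[0,0,0],1]
  ]
}}

```text
time: 26.8
tool_pos: [0.6232, 0.2702, 0.0634]
eef_rot: [0.003, 0.006, 1.0, -0.001]
wrist_force: [0.5, -0.3, 0.4]
finger_gap: 0.0871
```

Call:
{"api": "drive_tool", "payload": {
  "deltas": [
    [[0.1,0.3,0.7],[0,10,-15],1],
    [[0,0,0],[0,0,-15],1],
    [[0,0,0],[0,0,0],1],
    [[0,0,0],[0,0,0],1]
  ]
}}

```text
time: 27.2
tool_pos: [0.6266, 0.2813, 0.0367]
eef_rot: [0.005, -0.0, 1.0, 0.002]
wrist_force: [0.5, 0.3, 0.2]
finger_gap: 0.0869
```

Call:
{"api": "drive_tool", "payload": {
  "deltas": [
    [[-0.2,0.6,0],[-3,-1,-15],1],
    [[0,0,0],[0,0,-12],1],
    [[0,0,0],[0,0,0],1],
    [[0,0,0],[0,0,0],1]
  ]
}}

```text
time: 27.6
tool_pos: [0.6237, 0.2806, 0.0081]
eef_rot: [-0.001, -0.0, 1.0, -0.0]
wrist_force: [-0.1, 0.2, 0.8]
finger_gap: 0.0871
```

Call:
{"api": "drive_tool", "payload": {
  "deltas": [
    [[0,0,0],[0,0,-2],0],
    [[0,0,0],[0,0,0],0],
    [[0,0,0],[0,0,0],0],
    [[0,0,0],[0,0,0],0],
    [[0,0,0],[0,0,0],0],
    [[0,0,0],[0,0,0],0],
    [[0,0,0],[0,0,0],0],
    [[0,0,0],[0,0,0],0]
  ],
  "force": 25
}}

```text
time: 28.4
tool_pos: [0.6245, 0.2807, 0.0072]
eef_rot: [0.0, -0.0, 1.0, 0.0]
wrist_force: [-0.2, -0.1, -0.0]
finger_gap: 0.0458
```

Call:
{"api": "drive_tool", "payload": {
  "deltas": [
    [[0,0,0],[0,0,15],0],
    [[0,0,0],[0,0,30],0],
    [[0,0,0],[0,0,45],0],
    [[0,0,0],[0,0,45],0],
    [[0,0,0],[0,0,45],0],
    [[0,0,0],[0,0,20],0],
    [[0,0,0],[0,0,0],0],
    [[0,0,0],[0,0,0],0]
  ]
}}

```text
time: 29.2
tool_pos: [0.6209, 0.2797, 0.2199]
eef_rot: [0.0, -0.0, 1.0, 0.0]
wrist_force: [-0.3, 0.4, -1.0]
finger_gap: 0.0458
```

Call:
{"api": "drive_tool", "payload": {
  "deltas": [
    [[0,0,0],[-10,-18,2],0],
    [[0,0,0],[-22,-40,2],0],
    [[0,0,0],[-22,-40,2],0],
    [[0,0,0],[-22,-40,2],0],
    [[0,0,0],[-22,-40,2],0],
    [[0,0,0],[-22,-40,2],0],
    [[0,0,0],[-22,-40,2],0],
    [[0,0,0],[-10,-20,0],0],
    [[0,0,0],[0,0,0],0],
    [[0,0,0],[0,0,0],0]
  ]
}}

```text
time: 30.2
tool_pos: [0.4509, -0.0059, 0.2129]
eef_rot: [-0.015, -0.001, 1.0, 0.0]
wrist_force: [-0.9, 0.3, -1.0]
finger_gap: 0.0454
```

Call:
{"api": "drive_tool", "payload": {
  "deltas": [
    [[0,-1.7,0],[-7,-16,0],0],
    [[0,0,0],[0,0,0],0],
    [[0,0,0],[0,0,-12],0],
    [[0,0,0],[0,0,-15],0],
    [[0,0,0],[0,0,0],0],
    [[0,0,0],[0,0,0],0]
  ]
}}

```text
time: 30.8
tool_pos: [0.4443, -0.0165, 0.18]
eef_rot: [-0.003, -0.004, 1.0, 0.002]
wrist_force: [-1.1, -0.4, 0.1]
finger_gap: 0.0456
```

```bash
python3 - <<'E'
from h import *
i,T=pose("side");im=camera("side");a=cv2.resize(im[150:280,280:420],None,fx=2.8,fy=2.8)
i,T=pose("wrist");im=camera("wrist");b=cv2.resize(im[130:330,220:420],a.shape[1::-1])
cv2.imwrite("pics/c1.png",np.hstack([a,b]))
print(a.shape,proj(i,T,[.443,-.0225,.094]))
E
```

```text
(364, 392, 3) [np.float64(310.16594288860813), np.float64(246.96536334216646)]
```

View pics/c1.png

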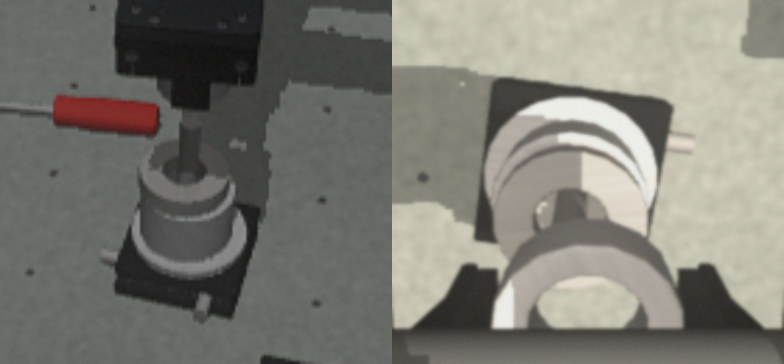

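The wide ring sits concentric on the chamber rim, with the stem near the middle of its hole. The thick ring needs 6 mm more toward −y.

Call:
{"api": "drive_tool", "payload": {
  "deltas": [
    [[-0.1,-0.3,-0.4],[0,-6,0],0],
    [[0,0,0],[0,0,0],0],
    [[0,0,0],[0,0,-10],0],
    [[0,0,0],[0,0,-10],0],
    [[0,0,0],[0,0,0],0],
    [[0,0,0],[0,0,0],0]
  ]
}}

```text
time: 31.5
tool_pos: [0.4453, -0.0233, 0.1598]
eef_rot: [0.001, 0.0, 1.0, 0.001]
wrist_force: [-0.5, -0.4, 0.1]
finger_gap: 0.045
```

Call:
{"api": "drive_tool", "payload": {
  "deltas": [
    [[0,0,0],[-1,1,-10],0],
    [[0,0,0],[0,0,-15],0],
    [[0,0,0],[0,0,-14],0],
    [[0,0,0],[0,0,0],0],
    [[0,0,0],[0,0,0],0]
  ]
}}

```text
time: 32.0
tool_pos: [0.444, -0.022, 0.1184]
eef_rot: [0.001, 0.0, 1.0, 0.001]
wrist_force: [-0.1, 0.0, -0.5]
finger_gap: 0.0456
```

Call:
{"api": "drive_tool", "payload": {
  "deltas": [
    [[0,0,0],[0,0,-8],0],
    [[0,0,0],[0,0,-5],0],
    [[0,0,0],[0,0,0],0],
    [[0,0,0],[0,0,-2],0],
    [[0,0,0],[0,0,-1],0]
  ]
}}

```text
time: 32.5
tool_pos: [0.4452, -0.0222, 0.1028]
eef_rot: [0.003, 0.0, 1.0, 0.001]
wrist_force: [0.0, -0.2, 0.2]
finger_gap: 0.0455
```

Call:
{"api": "drive_tool", "payload": {
  "deltas": [
    [[0,0.3,0],[-1,0,-1],0],
    [[0,0,0],[0,0,-1],0],
    [[0,0,0],[0,0,-1],0]
  ]
}}

```text
time: 32.8
tool_pos: [0.4445, -0.0223, 0.1009]
eef_rot: [0.0, 0.0, 1.0, 0.0]
wrist_force: [-6.0, 1.2, 13.4]
finger_gap: 0.0453
```

Call:
{"api": "drive_tool", "payload": {
  "deltas": [
    [[0,0,0],[0,0,1],0.6],
    [[0,0,0],[0,0,0],1],
    [[0,0,0],[0,0,0],1],
    [[0,0,0],[0,0,0],1],
    [[0,0,0],[0,0,0],1],
    [[0,0,0],[0,0,20],1],
    [[0,0,0],[0,0,40],1],
    [[0,0,0],[0,0,35],1],
    [[0,0,0],[0,0,20],1]
  ]
}}

```text
time: 33.7
tool_pos: [0.4407, -0.0215, 0.2163]
eef_rot: [-0.004, 0.0, 1.0, 0.002]
wrist_force: [0.1, -0.6, -0.2]
finger_gap: 0.087
```

Call:
{"api": "drive_tool", "payload": {
  "deltas": [
    [[0,0,0],[-3,20,3],1],
    [[0,0,0],[-3,45,2],1],
    [[0,0,0],[-3,45,2],1],
    [[0,0,0],[-3,45,2],1],
    [[0,0,0],[-3,45,2],1],
    [[0,0,0],[-3,45,2],1],
    [[0,0,0],[-3,45,2],1],
    [[0,0,0],[0,20,0],1],
    [[0,0,0],[0,0,0],1],
    [[0,0,0],[0,0,0],1]
  ]
}}

```text
time: 34.7
tool_pos: [0.4197, 0.2989, 0.2373]
eef_rot: [0.002, 0.002, 1.0, 0.001]
wrist_force: [0.7, -0.1, -0.1]
finger_gap: 0.0874
```

```bash
python3 - <<'E'
from h import *
s=get_state();print(s['tool_pos'],s['eef_rot'].round(3))
i,T=pose("wrist");im=camera("wrist");cv2.imwrite("pics/w10.png",im)
p=proj(i,T,[.438,.291,.036]);print(p)
S=camera("side");W=camera_info("side")
cv2.imwrite("pics/c2.png",np.hstack([cv2.resize(im,(480,360)),cv2.resize(S[150:280,280:395],(318,360))]))
E
```

```text
[0.41967519 0.29892361 0.2372596 ] [0.002 0.002 1.    0.001]
[np.float64(311.50458548141995), np.float64(233.27905805827388)]
```

View pics/c2.png

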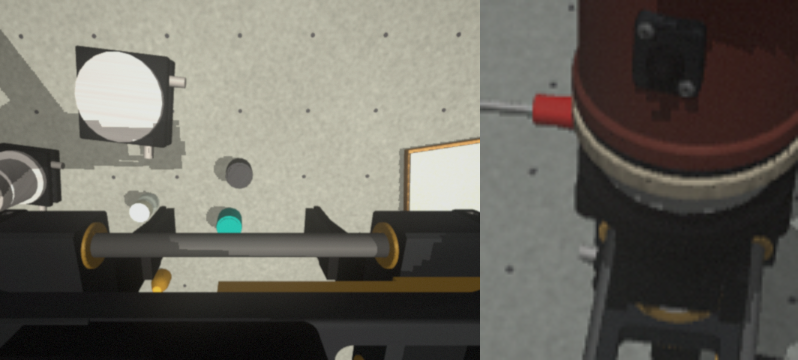

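```bash
python3 - <<'E'
from h import *
im=cv2.imread("pics/w10.png");i,T=pose("wrist")
m=((im.max(2)<100)*255).astype('uint8');c=m[195:268,285:350]
ys,xs=np.nonzero(c);print(xs.min()+285,xs.max()+285,ys.min()+195,ys.max()+195)
print(*blob(m,(318,231),.036,i,T),sep="\n");print(ray(i,T,318.5,230.5,.036))
E
```

```text
301 334 211 241
(318, 230, 'circ mm', 432.0, 295.6, 'D', 38.2, 'box', array([428.2, 296.6]))
[0.43527931 0.2977247 ]
```

Call:
{"api": "drive_tool", "payload": {
  "deltas": [
    [[0,0.2,0.2],[10,-3,-30],1],
    [[0,0,0],[9,-2,-40],1],
    [[0,0,0],[0,0,-45],1],
    [[0,0,0],[0,0,-35],1],
    [[0,0,0],[0,0,-10],1],
    [[0,0,0],[0,0,0],1],
    [[0,0,0],[0,0,0],1]
  ]
}}

```text
time: 35.5
tool_pos: [0.444, 0.2849, 0.0775]
eef_rot: [0.004, 0.007, 1.0, 0.002]
wrist_force: [-0.1, -0.4, 1.4]
finger_gap: 0.0867
```

```bash
python3 - <<'E'
from h import *
s=get_state();print(s['tool_pos'],s['eef_rot'].round(3))
i,T=pose("wrist");im=camera("wrist");cv2.imwrite("pics/w11.png",im[170:350,170:470])
print(proj(i,T,[.438,.294,.037]))
S=camera("side");cv2.imwrite("pics/c3.png",np.hstack([cv2.resize(im[150:350,170:470],(450,300)),cv2.resize(S[150:280,280:410],(300,300))]))
E
```

```text
[0.44397753 0.28486766 0.07754306] [0.004 0.007 1.    0.002]
[np.float64(333.25275520963237), np.float64(258.65003063911354)]
```

View pics/c3.png

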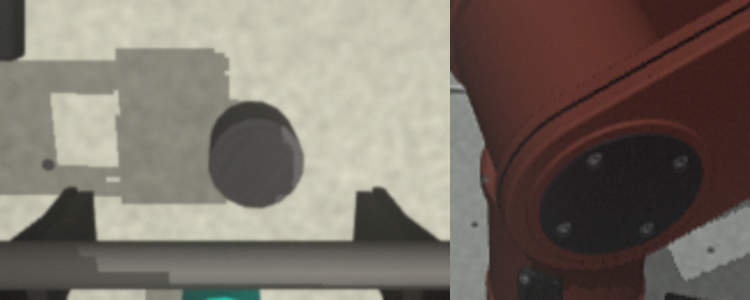

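Call:
{"api": "drive_tool", "payload": {
  "deltas": [
    [[-0.2,0.4,0.8],[-6,13,0],1],
    [[0,0,0],[0,0,0],1],
    [[0,0,0],[0,0,-20],1],
    [[0,0,0],[0,0,-18],1],
    [[0,0,0],[0,0,0],1],
    [[0,0,0],[0,0,0],1]
  ]
}}

```text
time: 36.2
tool_pos: [0.4431, 0.3046, 0.0481]
eef_rot: [0.008, -0.002, 1.0, 0.004]
wrist_force: [-0.9, 0.8, 0.7]
finger_gap: 0.0869
```

Call:
{"api": "drive_tool", "payload": {
  "deltas": [
    [[-0.4,0.9,-0.2],[-5,-6,-15],1],
    [[0,0,0],[0,0,-10],1],
    [[0,0,0],[0,0,0],1],
    [[0,0,0],[0,0,0],1]
  ]
}}

```text
time: 36.6
tool_pos: [0.4388, 0.2989, 0.0233]
eef_rot: [0.001, -0.001, 1.0, 0.001]
wrist_force: [-0.3, -0.2, 0.4]
finger_gap: 0.0869
```

Call:
{"api": "drive_tool", "payload": {
  "deltas": [
    [[0,0,0],[-1,-1,-12],1],
    [[0,0,0],[0,0,0],1],
    [[0,0,0],[0,0,0],0],
    [[0,0,0],[0,0,0],0],
    [[0,0,0],[0,0,0],0],
    [[0,0,0],[0,0,0],0],
    [[0,0,0],[0,0,0],0],
    [[0,0,0],[0,0,0],0],
    [[0,0,0],[0,0,0],0],
    [[0,0,0],[0,0,0],0]
  ],
  "force": 20
}}

```text
time: 37.6
tool_pos: [0.4387, 0.2982, 0.0113]
eef_rot: [0.002, -0.001, 1.0, 0.001]
wrist_force: [-0.6, -1.4, -1.2]
finger_gap: 0.0398
```

Call:
{"api": "drive_tool", "payload": {
  "deltas": [
    [[0,0,0],[0,0,15],0],
    [[0,0,0],[0,0,30],0],
    [[0,0,0],[0,0,45],0],
    [[0,0,0],[0,0,45],0],
    [[0,0,0],[0,0,45],0],
    [[0,0,0],[0,0,20],0],
    [[0,0,0],[0,0,0],0],
    [[0,0,0],[0,0,0],0]
  ]
}}

```text
time: 38.4
tool_pos: [0.4348, 0.2964, 0.2241]
eef_rot: [0.001, -0.001, 1.0, 0.001]
wrist_force: [-0.5, 0.4, -1.3]
finger_gap: 0.0398
```

Call:
{"api": "drive_tool", "payload": {
  "deltas": [
    [[0,0,0],[1,-20,2],0],
    [[0,0,0],[2,-43,2],0],
    [[0,0,0],[2,-43,2],0],
    [[0,0,0],[2,-43,2],0],
    [[0,0,0],[2,-43,2],0],
    [[0,0,0],[2,-43,2],0],
    [[0,0,0],[1,-43,2],0],
    [[0,0,0],[0,-20,0],0],
    [[0,0,0],[0,0,0],0],
    [[0,0,0],[0,0,0],0]
  ]
}}

```text
time: 39.4
tool_pos: [0.4342, -0.0117, 0.2192]
eef_rot: [-0.013, -0.002, 1.0, 0.001]
wrist_force: [0.7, -0.4, -1.0]
finger_gap: 0.0398
```

Call:
{"api": "drive_tool", "payload": {
  "deltas": [
    [[-0.1,-1.5,-0.2],[9,-11,0],0],
    [[0,0,0],[0,0,0],0],
    [[0,0,0],[0,0,-12],0],
    [[0,0,0],[0,0,-15],0],
    [[0,0,0],[0,0,0],0],
    [[0,0,0],[0,0,0],0]
  ]
}}

```text
time: 40.0
tool_pos: [0.443, -0.0189, 0.1877]
eef_rot: [-0.001, -0.003, 1.0, 0.001]
wrist_force: [0.5, -0.4, -1.3]
finger_gap: 0.0397
```

```bash
python3 - <<'E'
from h import *
i,T=pose("side");im=camera("side");a=cv2.resize(im[150:280,280:420],None,fx=2.8,fy=2.8)
i,T=pose("wrist");im=camera("wrist");b=cv2.resize(im[130:330,220:420],a.shape[1::-1])
cv2.imwrite("pics/c4.png",np.hstack([a,b]))
print(get_state()['tool_pos'],proj(i,T,[.4435,-.0225,.118]),proj(i,T,[.4435,-.0225,.136]))
E
```

```text
[ 0.44306182 -0.01902808  0.18801917] [np.float64(313.2762561879074), np.float64(255.5541955685396)] [np.float64(312.85144799641495), np.float64(263.9367127049843)]
```

View pics/c4.png

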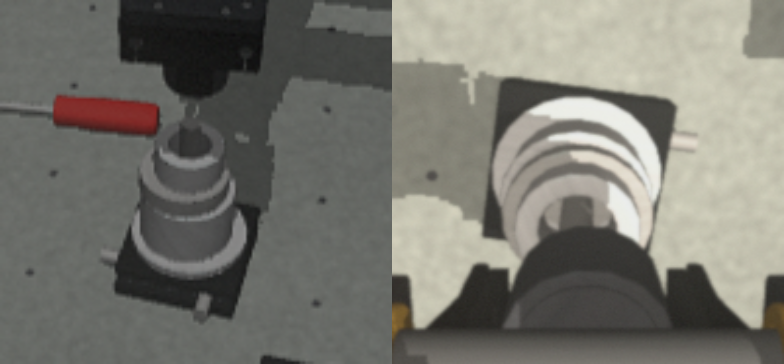

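The stack is concentric in both views. I'll align y and lower the cap.

Call:
{"api": "drive_tool", "payload": {
  "deltas": [
    [[0,0,-0.3],[1,-4,0],0],
    [[0,0,0],[0,0,0],0],
    [[0,0,0],[0,0,-10],0],
    [[0,0,0],[0,0,-12],0],
    [[0,0,0],[0,0,-6],0],
    [[0,0,0],[0,0,0],0],
    [[0,0,0],[0,0,0],0]
  ]
}}

```text
time: 40.8
tool_pos: [0.4446, -0.0235, 0.1584]
eef_rot: [-0.0, -0.0, 1.0, 0.001]
wrist_force: [-0.4, 0.3, -0.2]
finger_gap: 0.0398
```

Call:
{"api": "drive_tool", "payload": {
  "deltas": [
    [[0,0,0],[-1,1,-8],0],
    [[0,0,0],[0,0,-9],0],
    [[0,0,0],[0,0,-5],0],
    [[0,0,0],[0,0,0],0],
    [[0,0,0],[0,0,-2],0],
    [[0,0,0],[0,0,0],0]
  ]
}}

```text
time: 41.4
tool_pos: [0.4435, -0.0223, 0.1323]
eef_rot: [-0.0, -0.0, 1.0, 0.001]
wrist_force: [-0.5, 0.8, -1.2]
finger_gap: 0.0401
```

Call:
{"api": "drive_tool", "payload": {
  "deltas": [
    [[0,0,0],[0,0,-2],0],
    [[0,0,0],[0,0,-1],0],
    [[0,0,0],[0,0,-1],0],
    [[0,0,0],[0,0,-1],0]
  ]
}}

```text
time: 41.8
tool_pos: [0.4446, -0.0225, 0.1292]
eef_rot: [0.001, -0.0, 1.0, 0.001]
wrist_force: [-4.9, 0.7, 9.3]
finger_gap: 0.0397
```

Contact at 0.129, which is the expected seat height. I'll release, rise and back away for a check.

Call:
{"api": "drive_tool", "payload": {
  "deltas": [
    [[0,0,0],[0,0,1],0.6],
    [[0,0,0],[0,0,0],1],
    [[0,0,0],[0,0,0],1],
    [[0,0,0],[0,0,0],1],
    [[0,0,0],[0,0,0],1],
    [[0,0,0],[0,0,20],1],
    [[0,0,0],[0,0,40],1],
    [[0,0,0],[0,0,40],1],
    [[0,0,0],[0,0,20],1],
    [[0,0,0],[0,-40,0],1],
    [[0,0,0],[0,-40,0],1],
    [[0,0,0],[0,0,0],1]
  ]
}}

```text
time: 43.0
tool_pos: [0.4436, -0.1036, 0.2552]
eef_rot: [0.001, -0.003, 1.0, 0.0]
wrist_force: [0.1, -0.2, 0.7]
finger_gap: 0.0867
```

```bash
python3 - <<'E'
from h import *
im=camera("side");b=camera("top")
cv2.imwrite("pics/c5.png",np.hstack([cv2.resize(im[160:280,285:405],(390,390)),cv2.resize(b[170:330,160:320],(390,390))]))
E
```

```text
(no output)
```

View pics/c5.png

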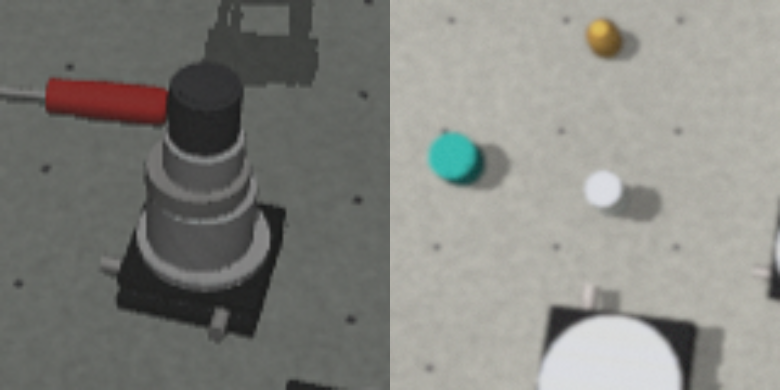

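The full stack is upright and centred, with the cap at crop (205,105). The bystanders have not moved. I'll hand in.

```bash
python3 -c "
from bench import *
print(finish_job())"
```

```text
the job is handed in; nothing more can be done
None
```

I built the cell on the smaller stage in the required order: chamber, post, wide ring, thick ring, cap. I lowered each part until it made light contact (about 9–16 N at the wrist), within 1 mm of its expected seat height, then released it. The job was handed in at about 43 s of robot time; the hand-in reports no verdict.

- **Last checks:** The final side view shows all five parts upright and concentric, with the gripper open and clear of the stack. I estimate the chamber is 2–3 mm off the platen centre and the parts above it about 1–3 mm off the chamber axis. The vial, objective and turquoise look-alike look unmoved in the last top view; the screwdriver is only partly visible in the last side crop, but the arm never went near it.
- **What disagreed:** For the cap's y position, the wrist camera read 5–9 mm more than the fixed cameras. I followed the wrist camera and the closing jaws centred the cap. The arm drifted a few millimetres and up to about 2° on long moves; I corrected that before each placing.

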